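# Open the refill tray of the packet dispenser with its release key

## Task

The low, wide sweetener packet dispenser needs refilling. Take the release key from its wooden stand, push its pin down through the small round hole in the top of the wide dispenser until the refill tray springs out, then put the key back upright in its stand, fully home as you found it. Leave the tray of the tall narrow dispenser shut.

Things in the scene. Friction and masses are not known exactly. Their poses are not given: they have to be found in the camera images.
- key_grip (a point): Release key upright in a fixed wooden stand (80 mm square, 70 tall, 25 mm hole, collar rests on top): black handle, diameter 22, 60 tall; steel collar, diameter 40, 6 thick; steel pin, diameter 9, 46 long; 120 g. Point: middle of the handle, on the axis, 36 mm above the collar's underside, 82 mm above the pin's tip, at 106 mm height at the start. z: along the key, from tip to handle.
- wide_hole (a point): Centre of the round 25 mm hole in the flat top of the fixed low wide steel dispenser (160 mm deep, 160 wide, 110 tall), level with the top face; z up, x to its rear (tray in front, at -x). A flat spring plate lies 22 mm below; the pin's tip 32 mm or more below the top face trips the latch, with 2 to 5 N; the key's collar meets the top at 46 mm.
- wide_tray (a joint): Refill tray of the wide dispenser, how far it stands out of the front (the side towards the robot), in m: 0 shut and latched; once the latch is tripped a spring drives it to 0.06, fully out, in about half a second, and it stays out.
- narrow_tray (a joint): Refill tray of the tall narrow steel dispenser (fixed, 160 mm deep, 100 wide, 150 tall, with a like hole in its top), the same mechanism: 0 m shut and latched, 0.06 m fully out.
Things that resemble listed ones, but are neither listed nor needed, are in the scene too. Leave any yellow look-alike of the part that bears key_grip alone.

How it is judged:
By the outcome, as a careful person would: the job done as asked, in the order asked, and still so for the second after the job is handed in, with the robot touching nothing.
It also fails if it takes over 67 s, if anything falls off the work surface, if the arm or the gripper's body presses on something with over 40 N, if the wrist force passes 120 N, or if a joint passes its speed limit or range.

## Robot

A 6-joint arm with a two-finger parallel gripper is mounted at the origin on the work surface. World frame = base frame: x ahead of the robot, y to its left, z up, the work surface at z = 0. Lengths are in m, angles in rad, forces in N, time in s.
With the tool pointing down it reaches from about 0.35 to 0.85 m from the base axis. Payload 8.1 kg.
Tool frame: the origin (TCP) lies midway between the tips of the shut fingers; the grasp point (between the pads) lies 19 mm behind it (robot.grip_point_offset is the distance from the TCP to the grasp point, in m); z points along the fingers, y is the line along which they close (so a half turn about z gives the same grasp; the last joint's range is limited). The gripper opens to 93 mm and grips with 3 to 60 N. Pads are 15 mm wide; open, the fingers measure 128 mm over their backs; the gripper's body (75 mm by 188 mm) begins 65 mm behind the grasp point.
Start: joints at [-0.085, 0.13, 1.488, -0, 1.523, -0.085], TCP at [0.6, 0, 0.219] pointing down, gripper open.
Joint ranges: [-2.96, 2.96], [-0.89, 2.26], [0.02, 2.5], [-1.34, 4.48], [0, 2.73], [-2.66, 2.66]. Speed limits (rad/s): [2.39, 2.39, 2.79, 3.14, 3.14, 3.14].

## Interface

Orientations are given as a rotation vector (axis times angle).
In Python, from plant import robot, read_camera, job gives the robot as it stands.
- The arm moves only by the shell command python3 -m inch 'ROWS' [FORCE]. ROWS is JSON, one flat list of numbers, 5 for each row, row after row: the shift along the world's x, y, z in mm, then the turn about the world's z in degrees, then the opening in per cent of the stroke, from 0 (shut) to 100 (fully open). In form: [dx, dy, dz, yaw, hand, dx, dy, dz, yaw, hand, ...]. A call has 1 to 10 rows; each row is the pose to reach, as a shift and turn from the pose commanded when the call began; what a row does not reach only later rows make up. A row lasts 1/12 s, in which the tool goes at most 41.7 mm and 7.16 degrees, less where a joint would pass 70% of its speed; a pose out of reach is approached as far as the arm can. A call with a gripper value outside its range is refused whole. The fingers move at their own pace and stop on an object; FORCE is the grip in N (left out, the last holds). Time passes only in rows, so rows that repeat a pose let the fingers close. It gives the time, the measured TCP pose, the force, the opening and the grip force at its end, in the units of the state.
- robot.read_state(): the state, without advancing time (a new reading comes with each control period).
- read_camera(name): name is "scene" or "side" or "wrist"; returns a dict with "image" (480x640x3 uint8, blue, green, red), "K" (3x3 intrinsics, pixels), "D" ([k1, k2, p1, p2, k3] as OpenCV has them; the pictures are not rectified), "extrinsics" (4x4, takes a point from world to camera coordinates); the wrist camera has in their place "mount" (4x4, takes a point from camera to tool coordinates, whose origin is the TCP and whose axes are the flange's). Camera axes: x right, y down, z forward; pixel columns grow to the right and rows downward; lengths in m; the calibration is good to about 2 mm. A picture is of the moment at which its call begins: read the wrist's pose just before it. There is no depth.
- job.close_job(): hands the job in; it is judged then, once.
The state is a dict: "t": time; "q": joint angles; "dq": joint speeds; "joint_torque": joint torques, N m; "tool_pos": TCP position; "orientation": TCP orientation; "force": force on the tool from outside, world axes, zero at the start; "wrist_torque": the same for the moment, N m; "opening": finger opening in m; "gripper_force": force on a finger pad.
Only numpy, scipy, OpenCV 4.12 (cv2) and the standard library are available. Lean on these libraries where they do the work, as an engineer would, in place of code of your own. Each camera call takes 0.05 s, during which the arm holds its last target. There are 200 camera calls.

## Working session

There is one attempt and no reset: what is moved stays moved. The work goes in short steps, Python scripts to look and compute and a shell command to move; the robot and the scene stay as the last step left them, time stands still between calls to the robot, and variables do not carry over. Pictures are saved under pics/ and viewed, at most 10 in all, crops included, and the job is handed in when it is done.

```bash
mkdir -p pics; python3 - <<'E'
from plant import robot, read_camera
import cv2
print(robot.read_state())
for n in("scene","side"):
    c=read_camera(n);cv2.imwrite(f"pics/{n}0.png",c["image"]);print(n,c["K"],c["D"],c["extrinsics"])
E
```

```text
{'t': 0.0, 'q': array([-8.53911194e-02,  1.31154252e-01,  1.48924560e+00, -4.06864072e-06,
        1.52298689e+00, -8.53977486e-02]), 'dq': array([ 0.00037958, -0.00030262, -0.00090873,  0.00042104,  0.00064953,
       -0.00023274]), 'joint_torque': array([-1.61290725e-03, -5.59853125e+01, -4.91755986e+01,  7.67333270e-02,
        3.59135563e-02, -2.97389461e-04]), 'tool_pos': array([5.99448580e-01, 7.33322162e-05, 2.17610063e-01]), 'orientation': array([-2.22046508e+00, -2.22048024e+00,  1.81959854e-03]), 'force': array([-0.31018716,  0.30229153, -0.84561245]), 'wrist_torque': array([-0.01754062, -0.02345066,  0.04859958]), 'gripper_force': 0.0, 'opening': 0.09301853779258219}
scene [[556.8578608    0.         322.1088295 ]
 [  0.         556.8578608  234.33797065]
 [  0.           0.           1.        ]] [-0.07361015  0.          0.          0.          0.        ] [[ 0.72172905  0.69217276  0.00201102 -0.35242615]
 [ 0.47875193 -0.49709247 -0.7236682  -0.20159915]
 [-0.49990375  0.52325514 -0.69014512  1.37374504]
 [ 0.          0.          0.          1.        ]]
side [[594.16082825   0.         324.60414523]
 [  0.         594.16082825 238.88338318]
 [  0.           0.           1.        ]] [-0.1870684  0.         0.         0.         0.       ] [[ 0.98697123 -0.15979972 -0.01875758 -0.54156299]
 [-0.12506022 -0.68856238 -0.71431211  0.11584001]
 [ 0.10123111  0.70735132 -0.69957585  1.2095131 ]
 [ 0.          0.          0.          1.        ]]
```

View pics/scene0.png

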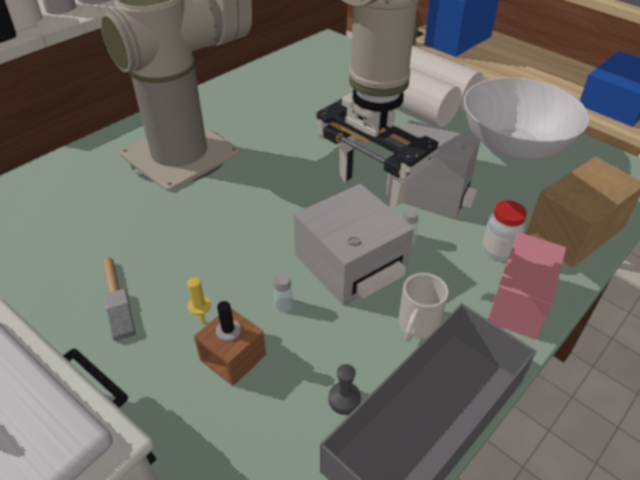

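View pics/side0.png

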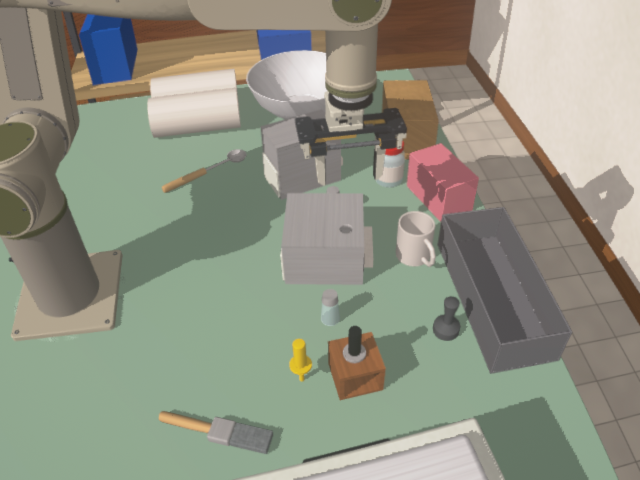

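The scene view shows the wide dispenser's hole near (354,241) and the key's handle at (225,318). In the side view they are at (345,230) and (355,340). I'll zoom in on both to get exact pixels.

```bash
python3 - <<'E'
import cv2,numpy as np
a=cv2.imread("pics/scene0.png");b=cv2.imread("pics/side0.png")
f=lambda i,x,y:cv2.resize(i[y:y+60,x:x+80],(400,300),interpolation=cv2.INTER_CUBIC)
cv2.imwrite("pics/crop.png",np.vstack([np.hstack([f(a,315,210),f(a,190,295)]),np.hstack([f(b,305,200),f(b,315,315)])]))
E
```

```text
(no output)
```

View pics/crop.png

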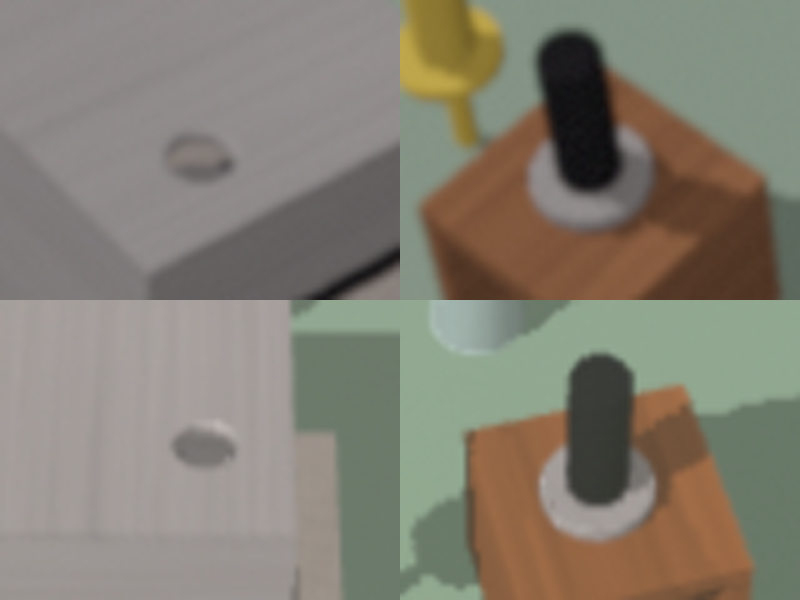

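The crops put the hole at scene (354.2,241.0) and side (345.4,228.8). The collar is at scene (227.6,330.2) and side (354.2,352.0), and the handle top at scene (223.5,303.6) and side (354.8,328.2).

```bash
cat >h.py <<'E'
import cv2,numpy as np
from plant import robot, read_camera
def ray(c,E,p):
    u=cv2.undistortPoints(np.array([[p]],float),c["K"],np.array(c["D"],float))[0,0]
    R=E[:3,:3];return -R.T@E[:3,3],R.T@np.array([u[0],u[1],1])
def onz(c,E,p,z):
    o,d=ray(c,E,p);return o+d*(z-o[2])/d[2]
def wristE(c,s):
    T=np.eye(4);T[:3,:3]=cv2.Rodrigues(s["orientation"])[0];T[:3,3]=s["tool_pos"]
    return np.linalg.inv(T@c["mount"])
E
python3 - <<'E'
from h import *
C={n:read_camera(n) for n in("scene","side")}
for nm,a,b,z in(("hole",(354.2,241),(345.4,228.8),.11),("collar",(227.6,330.2),(354.2,352),.0745),("top",(223.5,303.6),(354.8,328.2),.136)):
    r=[]
    A=np.zeros((3,3));v=np.zeros(3)
    for n,p in(("scene",a),("side",b)):
        c=C[n];E=np.array(c["extrinsics"]);print(nm,n,onz(c,E,p,z).round(4))
        o,d=ray(c,E,p);d/=np.linalg.norm(d);M=np.eye(3)-np.outer(d,d);A+=M;v+=M@o
    print("  tri",np.linalg.solve(A,v).round(4))
for n,ps in (("scene",[(198,0)]),):pass
# stand top corners in side crop; yaw
c=C["side"];E=np.array(c["extrinsics"])
f=lambda x,y:onz(c,E,(315+(x-400)/5-.4,315+(y-300)/5-.4),.07)
print(f(468,432),f(684,386),f(750,566))
s=robot.read_state();print(robot.grip_point_offset)
w=read_camera("wrist");print(w["K"],w["D"],w["mount"])
E
```

```text
hole scene [ 0.5888 -0.0225  0.11  ]
hole side [ 0.5886 -0.0238  0.11  ]
  tri [ 0.5887 -0.0226  0.1095]
collar scene [ 0.5552 -0.2899  0.0745]
collar side [ 0.5543 -0.2905  0.0745]
  tri [ 0.5545 -0.2896  0.0733]
top scene [ 0.5521 -0.2862  0.136 ]
top side [ 0.5551 -0.2861  0.136 ]
  tri [ 0.5545 -0.2879  0.139 ]
[ 0.51483838 -0.25669988  0.07      ] [ 0.59323573 -0.25048779  0.07      ] [ 0.59918938 -0.32829822  0.07      ]
0.0188
[[369.35775679   0.         320.4667591 ]
 [  0.         369.35775679 239.67682315]
 [  0.           0.           1.        ]] [-0.06858722  0.          0.          0.          0.        ] [[ 6.98555119e-04 -9.58014266e-01 -2.86719684e-01  8.09847571e-02]
 [ 9.99999003e-01  1.02110808e-03 -9.75453366e-04  6.90601730e-05]
 [ 1.22727003e-03 -2.86718717e-01  9.58014025e-01 -1.66600115e-01]
 [ 0.00000000e+00  0.00000000e+00  0.00000000e+00  1.00000000e+00]]
```

```bash
python3 -m inch '[-5,-32,0,0,60,-10,-64,0,0,60,-15,-96,0,0,60,-20,-128,0,0,60,-25,-160,0,0,60,-30,-192,0,0,60,-35,-224,0,0,60,-40,-256,0,0,60,-45,-289,0,0,60,-45,-289,0,0,60]' 30; python3 -m inch '[0,0,0,0,60,0,0,0,0,60,0,0,0,0,60]'
python3 - <<'E'
from h import *
s=robot.read_state();c=read_camera("wrist");cv2.imwrite("pics/w1.png",c["image"])
E=wristE(c,s);print(s["tool_pos"])
for z in(.07,.076,.136):print(z,cv2.projectPoints(np.array([[.555,-.289,z]]),cv2.Rodrigues(E[:3,:3])[0],E[:3,3],c["K"],np.array(c["D"]))[0].ravel())
E
```

```text
t: 1.08
tool_pos: [0.5532, -0.2946, 0.2182]
orientation: [2.226, 2.216, -0.003]
force: [-0.1, -0.4, 0.1]
opening: 0.056
gripper_force: 0.0
t: 1.33
tool_pos: [0.5553, -0.2879, 0.2186]
orientation: [-2.22, -2.222, -0.0]
force: [-0.7, 0.4, -0.2]
opening: 0.0557
gripper_force: 0.0
[ 0.55526264 -0.28787421  0.21855117]
0.07 [320.47814499 226.47837838]
0.076 [320.46915353 228.22493825]
0.136 [320.35755238 249.9058881 ]
```

View pics/w1.png

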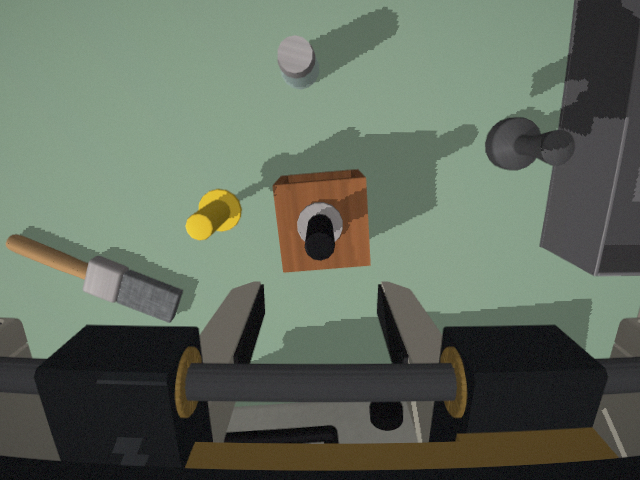

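The wrist view shows the key centred in x at column 320. The collar is at (320,223) and the handle top at (320,247), about 2 mm further in +y than I estimated. The yellow look-alike, near (210,215), is well clear of the fingers.

```bash
python3 -m inch '[0,2,-25,0,60,0,2,-50,0,60,0,2,-75,0,60,0,2,-95,0,60,0,2,-115,0,60,0,2,-125,0,60,0,2,-132,0,60,0,2,-132,0,60,0,2,-132,0,60,0,2,-132,0,60]' && python3 -m inch '[0,0,0,0,20,0,0,0,0,10,0,0,0,0,10,0,0,0,0,10,0,0,0,0,10,0,0,0,0,10,0,0,0,0,10]' 40
```

```text
t: 2.22
tool_pos: [0.556, -0.2874, 0.0884]
orientation: [2.219, 2.22, 0.001]
force: [-0.1, -0.2, 0.7]
opening: 0.0555
gripper_force: 0.0
t: 2.8
tool_pos: [0.555, -0.287, 0.0867]
orientation: [2.221, 2.221, -0.0]
force: [-0.6, 0.1, 0.9]
opening: 0.0217
gripper_force: 40.0
```

```bash
python3 -m inch '[0,0,10,0,10,0,0,25,0,10,0,0,45,0,10,0,0,65,0,10,0,0,85,0,10,0,0,105,0,10,0,0,115,0,10,0,0,115,0,10]' && python3 -m inch '[3,20,0,0,10,6,47,0,0,10,10,77,0,0,10,14,107,0,0,10,18,137,0,0,10,22,167,0,0,10,26,197,0,0,10,30,227,0,0,10,32,250,0,0,10,34,265,0,0,10]' && python3 -m inch '[0,0,0,0,10,0,0,0,0,10,0,0,0,0,10,0,0,0,0,10]'
python3 - <<'E'
from h import *
ims=[]
for n,p in(("scene",(354,230)),("side",(345,215))):
    c=read_camera(n)["image"];x,y=p;ims.append(cv2.resize(c[y-60:y+60,x-40:x+40],(400,600),interpolation=cv2.INTER_CUBIC))
cv2.imwrite("pics/k2.png",np.hstack(ims))
E
```

```text
t: 3.47
tool_pos: [0.5565, -0.2879, 0.2054]
orientation: [2.218, 2.218, 0.002]
force: [0.2, -0.4, -0.8]
opening: 0.0215
gripper_force: 40.0
t: 4.3
tool_pos: [0.5882, -0.0192, 0.1999]
orientation: [-2.218, -2.222, 0.002]
force: [0.4, 0.4, -1.7]
opening: 0.0216
gripper_force: 40.0
t: 4.63
tool_pos: [0.5886, -0.023, 0.201]
orientation: [-2.222, -2.22, 0.001]
force: [0.3, -1.1, -2.3]
opening: 0.0212
gripper_force: 40.0
```

View pics/k2.png

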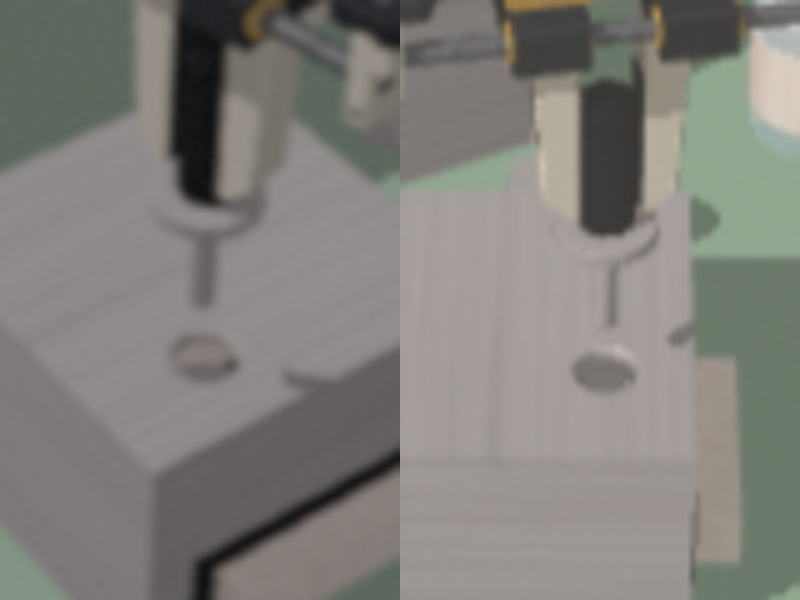

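Both views show the pin hanging straight above the hole. The tip is at crop (203,303) against hole (204,357) in the scene view, and (611,322) against (604,372) in the side view. I'll check the alignment numerically.

```bash
python3 - <<'E'
from h import *
for n,p0,t,h in(("scene",(314,170),(203,305),(204,357)),("side",(305,155),(211,323),(204,371))):
    c=read_camera(n);E=np.array(c["extrinsics"]);f=lambda q:(p0[0]+q[0]/5-.4,p0[1]+q[1]/5-.4)
    print(n,onz(c,E,f(t),.1375),onz(c,E,f(h),.11))
E
```

```text
scene [ 0.58941306 -0.02494574  0.1375    ] [ 0.58904678 -0.02225532  0.11      ]
side [ 0.59081688 -0.02613661  0.1375    ] [ 0.58863764 -0.02381484  0.11      ]
```

```bash
python3 -m inch '[-1,2,0,0,10,-1,2,-10,0,10,-1,2,-20,0,10,-1,2,-28,0,10,-1,2,-34,0,10,-1,2,-40,0,10,-1,2,-40,0,10,-1,2,-40,0,10]' && python3 -m inch '[0,0,-6,0,10,0,0,-12,0,10,0,0,-17,0,10,0,0,-21,0,10,0,0,-24,0,10,0,0,-25,0,10,0,0,-25,0,10,0,0,-25,0,10]'
python3 - <<'E'
from h import *
ims=[]
for n,p in(("scene",(340,240)),("side",(315,240))):
    c=read_camera(n)["image"];x,y=p;ims.append(cv2.resize(c[y-90:y+90,x-60:x+60],(400,600),interpolation=cv2.INTER_CUBIC))
cv2.imwrite("pics/k3.png",np.hstack(ims))
E
```

```text
t: 5.5
tool_pos: [0.5877, -0.0199, 0.161]
orientation: [-2.221, -2.221, 0.001]
force: [-0.3, 0.6, -2.4]
opening: 0.0215
gripper_force: 40.0
t: 6.17
tool_pos: [0.588, -0.02, 0.1366]
orientation: [-2.221, -2.221, 0.0]
force: [0.2, -0.0, 0.2]
opening: 0.0216
gripper_force: 40.0
```

View pics/k3.png

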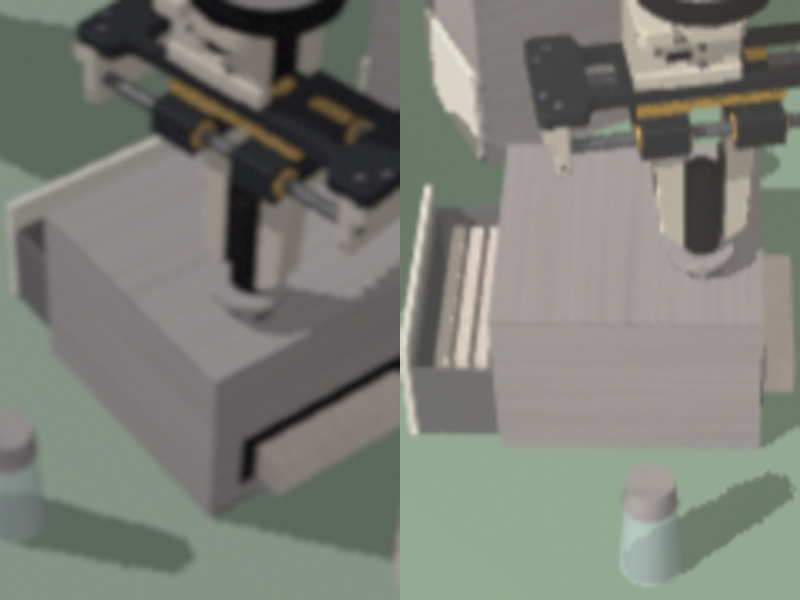

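The tray is fully out: in the right half, its front stands at crop columns 410–495. I'll lift the key and retrace the route exactly, since undoing the commanded shifts restores the pose I gripped it at.

```bash
python3 -m inch '[0,0,10,0,10,0,0,22,0,10,0,0,36,0,10,0,0,50,0,10,0,0,60,0,10,0,0,65,0,10,0,0,65,0,10]' && python3 -m inch '[-3,-20,0,0,10,-6,-47,0,0,10,-10,-77,0,0,10,-14,-107,0,0,10,-18,-137,0,0,10,-22,-167,0,0,10,-26,-197,0,0,10,-30,-227,0,0,10,-32,-252,0,0,10,-33,-267,0,0,10]' && python3 -m inch '[0,0,0,0,10,0,0,0,0,10,0,0,0,0,10,0,0,-15,0,10,0,0,-30,0,10,0,0,-45,0,10,0,0,-60,0,10,0,0,-60,0,10,0,0,-60,0,10]'
```

```text
t: 6.85
tool_pos: [0.5889, -0.0201, 0.2037]
orientation: [2.22, 2.22, 0.003]
force: [-0.2, -0.5, -2.1]
opening: 0.0217
gripper_force: 40.0
t: 7.68
tool_pos: [0.5538, -0.2894, 0.2005]
orientation: [-2.223, -2.218, 0.002]
force: [1.0, -0.8, -1.1]
opening: 0.0215
gripper_force: 40.0
t: 8.43
tool_pos: [0.5547, -0.2852, 0.1408]
orientation: [-2.218, -2.221, 0.001]
force: [-0.6, -0.5, -1.5]
opening: 0.0216
gripper_force: 40.0
```

```bash
python3 -m inch '[0,0,-10,0,10,0,0,-20,0,10,0,0,-30,0,10,0,0,-40,0,10,0,0,-47,0,10,0,0,-51,0,10,0,0,-53,0,10,0,0,-54,0,10,0,0,-54,0,10,0,0,-54,0,10]'
```

```text
t: 9.27
tool_pos: [0.5553, -0.2872, 0.0882]
orientation: [2.221, 2.221, 0.0]
force: [0.0, 0.3, -1.7]
opening: 0.0215
gripper_force: 40.0
```

```bash
python3 -m inch '[0,0,-1,0,10,0,0,-1,0,10,0,0,-1,0,10]' && python3 -m inch '[0,0,-1,0,10,0,0,-1,0,10,0,0,-1,0,10]'
```

```text
t: 9.52
tool_pos: [0.5551, -0.2871, 0.0869]
orientation: [2.221, 2.221, 0.0]
force: [-0.3, -0.4, -1.6]
opening: 0.0214
gripper_force: 40.0
t: 9.77
tool_pos: [0.5553, -0.2871, 0.0867]
orientation: [2.221, 2.221, 0.0]
force: [-3.4, 1.8, 5.3]
opening: 0.0217
gripper_force: 40.0
```

Contact came within 1 mm of the height I gripped it at. I'll ease back a little, release with a modest opening, rise and check.

```bash
python3 -m inch '[0,0,1,0,10,0,0,1,0,30,0,0,1,0,60,0,0,1,0,60,0,0,1,0,60,0,0,1,0,60,0,0,1,0,60]' && python3 -m inch '[0,0,10,0,60,0,0,25,0,60,0,0,45,0,60,0,0,70,0,60,0,0,95,0,60,0,0,120,0,60,0,0,132,0,60,0,0,132,0,60,0,0,132,0,60]'
python3 - <<'E'
from h import *
ims=[]
for n in("scene","side"):
    c=read_camera(n)["image"];ims.append(cv2.resize(c[110:410,180:380] if n=="side" else c[110:410,180:380],(400,600),interpolation=cv2.INTER_CUBIC))
cv2.imwrite("pics/k4.png",np.hstack(ims)); cv2.imwrite("pics/w4.png",read_camera("wrist")["image"])
E
```

```text
t: 10.35
tool_pos: [0.555, -0.287, 0.0866]
orientation: [-2.221, -2.221, 0.0]
force: [-0.2, 0.9, 0.2]
opening: 0.0543
gripper_force: 0.0
t: 11.1
tool_pos: [0.5553, -0.2872, 0.2191]
orientation: [2.22, 2.22, 0.0]
force: [-0.2, 0.6, -0.8]
opening: 0.0555
gripper_force: 0.0
```

View pics/k4.png

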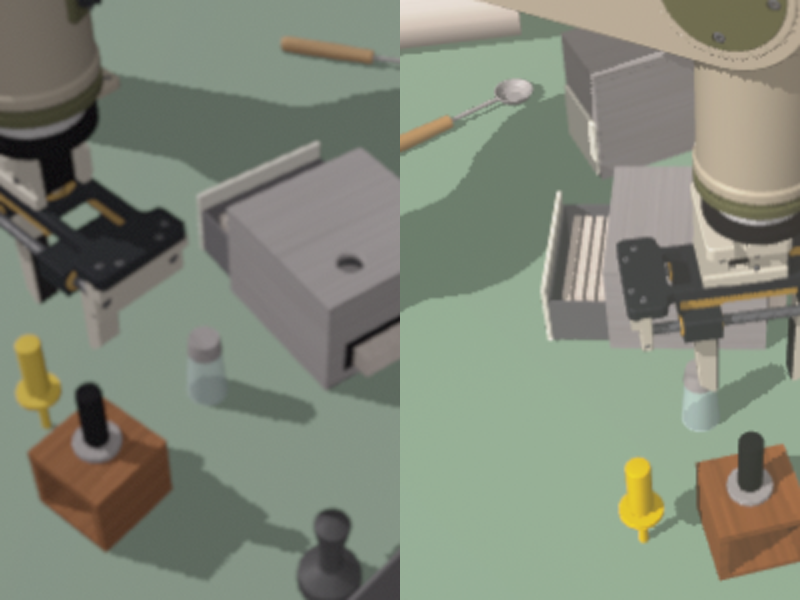

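View pics/w4.png

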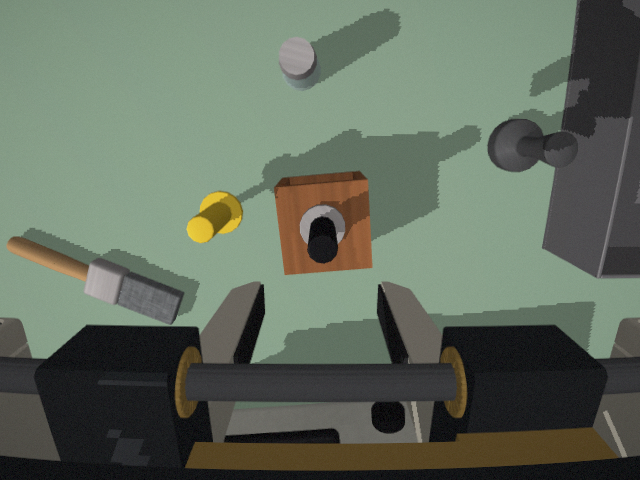

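The key stands upright in its stand, collar flat at wrist (322,227), as at the start. The wide tray is out, the narrow one shut, and the gripper is clear.

```bash
python3 -c "
from plant import job;print(job.close_job())"
```

```text
the job is handed in; nothing more can be done
None
```

The job is handed in: the key released the wide dispenser's tray, which is fully out, and is back upright in its stand; the narrow tray stayed shut, and it took about 11 s of the 67 s allowed.

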